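# Switch the desk on, key by key

## Robot

A 6-joint arm with a two-finger parallel gripper is mounted at the origin on the work surface. World frame = base frame: x ahead of the robot, y to its left, z up, the work surface at z = 0. Lengths are in m, angles in rad, forces in N, time in s.
With the tool pointing down it reaches from about 0.35 to 0.975 m from the base axis. Payload 4.9 kg.
Tool frame: the origin (TCP) lies at the very end of the fingers, on their centre line; the grasp point (between the pads) lies 19 mm behind it (manip.hold_point_z is the distance from the TCP to the grasp point, in m); z points along the fingers, x is the direction in which the jaws open and shut, and the axes are right-handed (so a half turn about z gives the same grasp; the last joint's range is limited). The gripper opens to 85 mm and grips with 20 to 120 N. Pads are 22 mm wide; open, the fingers measure 114 mm over their backs; the gripper's body (76 mm by 85 mm) begins 54 mm behind the grasp point. The pads swing forward as they close: fully open they stand 13 mm farther back than shut.
Start: joints at [-0.119, 0.053, 1.613, -0, 1.476, -0.119], TCP at [0.625, 0, 0.202] pointing down, gripper open.
Joint ranges: [-3.01, 3.01], [-1.01, 2.22], [0.06, 2.58], [-1.02, 4.17], [0.09, 2.62], [-3.14, 3.14]. Speed limits (rad/s): [2.57, 2.57, 3.14, 3.14, 3.14, 3.14].

## Interface

Orientations are given as a unit quaternion [w, x, y, z].
In Python, from plant import manip gives the robot as it stands.
- The arm moves only by the shell command python3 -m handwheel 'ROWS' [OPENING]. ROWS is JSON, a list of rows, each an object of numbers: "dx", "dy", "dz": the shift along the tool's x, y, z in m; "ax", "ay", "az": the turn, a rotation vector about the tool's x, y, z in rad. In form: [{"dx": .., "dy": .., "dz": .., "ax": .., "ay": .., "az": ..}, ...]. A call has 1 to 5 rows; each row is the pose to reach, as a shift and turn from the pose commanded when the call began, along the tool's axes at that moment; what a row does not reach only later rows make up. A row lasts 1/8 s, in which the tool goes at most 62.5 mm and 10.7 degrees, less where a joint would pass 70% of its speed; a pose out of reach is approached as far as the arm can. A call with a gripper value outside its range is refused whole. OPENING is the closure in counts, from 0 (fully open) to 255 (shut), set as the call begins (- or left out, the last holds). The fingers move at their own pace and stop on an object; the grip force is fixed at half the most. Time passes only in rows, so rows that repeat a pose let the fingers close. It gives the time, the measured TCP pose, the force and the opening at its end, in the units of the state.
- manip.state(): the state, without advancing time (a new reading comes with each control period).
- manip.grab_frame(name): name is "scene" or "side" or "wrist"; returns a dict with "image" (420x560x3 uint8, blue, green, red), "z_map" (420x560 float32, m along the optical axis (not along the pixel's ray), 0 where there is no reading), "K" (3x3 intrinsics, pixels), "xyz" and "rotation" of the camera in the world. Camera axes: x right, y up, looking along -z (the intrinsics and any distortion apply to the point x, -y, -z); pixel columns grow to the right and rows downward; lengths in m; the calibration is good to about 2 mm. A picture is of the moment at which its call begins.
- manip.job_done(): hands the job in, once; it reports no verdict.
The state is a dict: "time": time; "joint_pos": joint angles; "joint_vel": joint speeds; "joint_efforts": joint torques, N m; "tool_pos": TCP position; "tool_rot": TCP orientation; "contact_force": force on the tool from outside, world axes, zero at the start; "ft_torque": the same for the moment, N m; "gripper_width": opening from 0.0 (shut) to 1.0 (fully open).
Only numpy, scipy, OpenCV 4.12 (cv2) and the standard library are available. Lean on these libraries where they do the work, as an engineer would, in place of code of your own. Each camera call takes 0.05 s, during which the arm holds its last target.

## Task

Switch the desk on for the working day: with a fingertip, lightly press in the orange key on the power block, then the blue key on the laptop dock, then the green key on the round speakerphone; each stays down once it is pressed fully in. Leave the power block's grey key and the speakerphone's red key up, and do not lift, push away or knock over the three devices or anything else on the desk.

Things in the scene. Friction and masses are not known exactly. Their poses are not given: they have to be found in the camera images.
- power_block: white desk power block, 90 (x) x 170 (y) x 38 mm high, loose, about 0.7 kg; its origin is the centre of its underside. Four grey sockets along its +x side, an orange key (towards +y) and a grey key (towards -y) 84 mm apart along its -x side
- power_orange_top (a point): ORANGE key of the power block, 30 mm in diameter, flat-topped, at (-15, +42) mm from the block's centre, standing 13 mm above the device's top when up. The point lies at the centre of the key's top face and goes down with it; z is up when the device stands level
- power_orange (a joint): travel of the orange key in m: 0 = up (as found), 0.008 = fully in. About 3 N, the same all the way, moves it; there is no return spring and it stays where it is left, then a firm rubber stop. Pressed in means more than 0.005
- power_grey (a joint): travel of the grey key in m: 0 = up (as found), 0.008 = fully in. About 3 N, the same all the way, moves it; there is no return spring and it stays where it is left, then a firm rubber stop. Pressed in means more than 0.005; this one is to be left up
- dock: laptop dock, silver slab 85 (x) x 150 (y) x 30 mm high with a black panel on top, loose, about 0.6 kg; its origin is the centre of its underside
- dock_blue_top (a point): BLUE key of the dock, 30 mm in diameter, flat-topped, at (0, +45) mm from the dock's centre, standing 13 mm above the device's top when up. The point lies at the centre of the key's top face and goes down with it; z is up when the device stands level
- dock_blue (a joint): travel of the blue key in m: 0 = up (as found), 0.008 = fully in. About 3 N, the same all the way, moves it; there is no return spring and it stays where it is left, then a firm rubber stop. Pressed in means more than 0.005
- speakerphone: round black speakerphone, 132 mm in diameter, 34 mm high, loose, about 0.6 kg; its origin is the centre of its underside. It has a green key (towards +y) and a red key (towards -y) 68 mm apart
- phone_green_top (a point): GREEN key of the speakerphone, 30 mm in diameter, flat-topped, at (0, +34) mm from its centre, standing 13 mm above the device's top when up. The point lies at the centre of the key's top face and goes down with it; z is up when the device stands level
- phone_green (a joint): travel of the green key in m: 0 = up (as found), 0.008 = fully in. About 3 N, the same all the way, moves it; there is no return spring and it stays where it is left, then a firm rubber stop. Pressed in means more than 0.005
- phone_red (a joint): travel of the red key in m: 0 = up (as found), 0.008 = fully in. About 3 N, the same all the way, moves it; there is no return spring and it stays where it is left, then a firm rubber stop. Pressed in means more than 0.005; this one is to be left up
- mouse: black computer mouse, 100 x 60 x 30 mm, on a fixed 150 x 170 mm blue mouse pad 3 mm thick; loose bystander, origin at the centre of its underside
- smartphone: black smartphone lying flat, 70 x 146 x 9 mm; loose bystander, origin at the centre of its underside
- note_block: yellow and pink block of sticky notes, 76 x 76 x 25 mm; loose bystander, origin at the centre of its underside
- mug: teal mug, 82 mm in diameter, 92 mm high, its handle towards its own +y; loose bystander, origin at the centre of its underside
- glue_stick: standing glue stick, white with an orange cap, 29 mm in diameter, 90 mm high; loose bystander, origin at the centre of its underside
- stapler: red stapler, 35 x 135 x 46 mm; loose bystander, origin at the centre of its underside
- toy_bear: small cream toy bear, 46 mm wide, 73 mm high; loose bystander, origin at the centre of its underside
Not all that is in view belongs to the job. What is shaped like the speakerphone but purple is not meant.

How it is judged:
On the way, in this order (a step that is already met when the one before it is completed fails the run):
1. the orange key is pressed in while the blue and green keys are still up (value of joint power_orange above 0.005 m and value of joint each of dock_blue, phone_green below 0.003 m), for 0.2 s.
2. then the blue key is pressed in while the green key is still up (value of joint each of power_orange, dock_blue above 0.005 m and value of joint phone_green below 0.003 m), for 0.2 s.
3. then the green key is pressed in (value of joint each of power_orange, dock_blue, phone_green above 0.005 m), for 0.2 s.
At the end, for the whole second after the job is handed in: The orange, blue and green keys are each pressed in more than 5 mm of their 8 mm, pressed in that order; the grey and red keys are still up (under 3 mm); the three devices and all bystanders stand upright (within 0.1 rad), within 30 mm of where they were, and the devices are at rest (all of step 3 and value of joint each of power_grey, phone_red below 0.003 m and distance of each of power_block, dock, speakerphone, mouse, smartphone, note_block, mug, glue_stick, stapler, toy_bear from where it was at the start of the episode below 0.03 m and angle between each of power_block, dock, speakerphone, mouse, smartphone, note_block, mug, glue_stick, stapler, toy_bear's own z axis and vertical below 0.1 rad and linear speed of each of power_block, dock, speakerphone below 0.02 m/s); the robot touches nothing.
It fails at once if a key is pressed out of order (blue before orange is in, or green before blue is in) ((value of joint dock_blue above 0.003 m and value of joint power_orange below 0.005 m) or (value of joint phone_green above 0.003 m and value of joint dock_blue below 0.005 m)).
It fails at once if the grey or the red key is pressed (3 mm or more) (value of joint any of power_grey, phone_red above 0.003 m).
It fails at once if a device is pressed harder than 25 N (contact force between any of the arm, the fingers and power_block above 25 N or contact force between any of the arm, the fingers and dock above 25 N or contact force between any of the arm, the fingers and speakerphone above 25 N).
It fails at once if a device or a bystander is lifted (15 mm or more) (height (world z) of any of power_block, dock, speakerphone, smartphone, note_block, mug, glue_stick, stapler, toy_bear above 0.015 m or height (world z) of mouse above 0.02 m).
It fails at once if a device or a bystander is shifted more than 30 mm or tipped more than 0.35 rad (distance of any of power_block, dock, speakerphone, mouse, smartphone, note_block, mug, glue_stick, stapler, toy_bear from where it was at the start of the episode above 0.03 m or angle between any of power_block, dock, speakerphone, mouse, smartphone, note_block, mug, glue_stick, stapler, toy_bear's own z axis and vertical above 0.35 rad).
It also fails if it takes over 48 s, if anything falls off the work surface, if the arm or the gripper's body presses on something with over 40 N, if the wrist force passes 120 N, or if a joint passes its speed limit or range.

## Working session

There is one attempt and no reset: what is moved stays moved. The work goes in short steps, Python scripts to look and compute and a shell command to move; the robot and the scene stay as the last step left them, time stands still between calls to the robot, and variables do not carry over. Pictures are saved under pics/ and viewed, and the job is handed in when it is done.

```bash
ls; mkdir -p pics; cat > h.py <<'E'
import numpy as np, cv2
from plant import manip
def save(f,name): cv2.imwrite('pics/'+name,f['image'])
def ray(f,u,v):
    K=np.array(f['K']); R=np.array(f['rotation'])
    d=np.linalg.inv(K)@[u,v,1.0]
    return np.array(f['xyz']), R@np.array([d[0],-d[1],-d[2]])
def onplane(f,u,v,z):
    o,d=ray(f,u,v); return o+d*(z-o[2])/d[2]
def pt(f,u,v):
    o,d=ray(f,u,v); return o+d*float(f['z_map'][int(round(v)),int(round(u))])
E
python3 - <<'E'
from h import *
import pickle
for n in ('scene','side','wrist'):
    f=manip.grab_frame(n); save(f,n+'0.png'); pickle.dump(f,open(n+'0.pkl','wb'))
    print(n,[k for k in f],np.round(f['K'],1).tolist(),np.round(f['xyz'],3))
s=manip.state(); print(s)
E
```

```text
pics
scene ['image', 'z_map', 'K', 'xyz', 'rotation'] [[390.0, 0.0, 280.4], [0.0, 390.0, 203.1], [0.0, 0.0, 1.0]] [1.354 0.345 0.782]
side ['image', 'z_map', 'K', 'xyz', 'rotation'] [[418.5, 0.0, 268.4], [0.0, 418.5, 214.5], [0.0, 0.0, 1.0]] [0.299 0.882 0.93 ]
wrist ['image', 'z_map', 'K', 'xyz', 'rotation'] [[335.8, 0.0, 283.8], [0.0, 335.8, 205.1], [0.0, 0.0, 1.0]] [0.625 0.067 0.372]
{'time': 0.15, 'joint_pos': array([-1.19018928e-01,  5.32434774e-02,  1.61395858e+00,  1.66915104e-06,
        1.47602109e+00, -1.18994864e-01]), 'joint_vel': array([ 8.21591432e-05, -2.05075737e-03, -4.90271337e-03, -5.50125393e-04,
        4.17542631e-04,  7.17252796e-04]), 'joint_efforts': array([ 5.10442842e-04, -3.94241810e+01, -3.70721948e+01, -1.15854355e-04,
        4.61802789e-03,  5.00508997e-05]), 'tool_pos': array([6.24469655e-01, 5.25229016e-05, 2.01433716e-01]), 'tool_rot': array([-9.76163459e-05,  9.99999668e-01, -1.21119775e-05, -8.09384572e-04]), 'contact_force': array([ 0.58223509, -0.03275511,  0.42995929]), 'ft_torque': array([ 0.04395397,  0.04262299, -0.03467557]), 'gripper_width': 0.9979936911809391}
```

View pics/scene0.png

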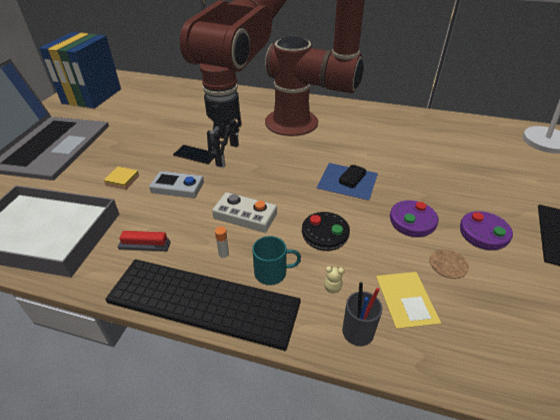

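View pics/side0.png

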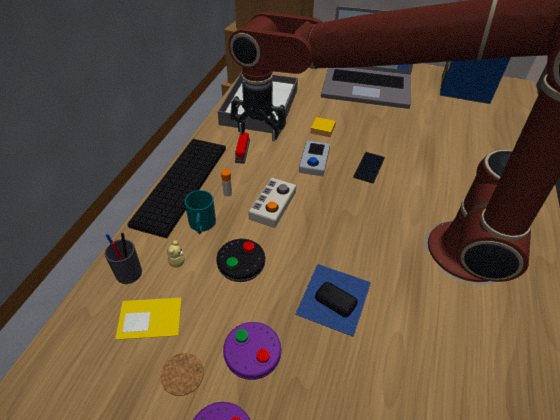

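View pics/wrist0.png

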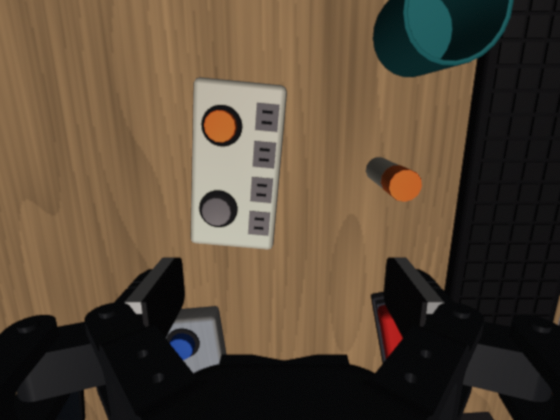

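The scene shows one orange key at scene (260,205), with a lookalike in the glue stick's cap at (221,233). The blue key is at (190,181); the mouse pad at (348,180) is also blue. There are three green candidates: the black speakerphone at (337,230) and the purple decoys at (410,218) and (500,231). By the description I choose the keys on the white block, the silver dock and the black round phone.

```bash
cat >> h.py <<'E'
def blobs(f,col,amin=25):
    h=cv2.cvtColor(f['image'],cv2.COLOR_BGR2HSV)
    r={'orange':((5,170,90),(16,255,255)),'blue':((105,140,80),(125,255,255)),'green':((50,120,60),(80,255,255)),'red':((0,170,80),(4,255,255))}[col]
    m=cv2.inRange(h,np.array(r[0]),np.array(r[1])); m=cv2.morphologyEx(m,cv2.MORPH_OPEN,np.ones((2,2)))
    n,l,s,c=cv2.connectedComponentsWithStats(m)
    return [(c[i],int(s[i,4]),s[i,2:4]) for i in range(1,n) if s[i,4]>amin]
E
python3 - <<'E'
from h import *
import pickle
F={n:pickle.load(open(n+'0.pkl','rb')) for n in('scene','side','wrist')}
for col,z in (('orange',.051),('blue',.043),('green',.047),('red',.047)):
    for n,f in F.items():
        for c,a,wh in blobs(f,col):
            print(col,n,np.round(c,1),a,wh,'plane',np.round(onplane(f,*c,z),4),'depth',np.round(pt(f,*c),4))
s,d=F['scene']['image'],F['side']['image']
a=cv2.resize(s[160:260,140:360],None,fx=3,fy=3,interpolation=cv2.INTER_CUBIC)
b=cv2.resize(d[130:290,205:345],None,fx=2,fy=2)
cv2.imwrite('pics/crop0.png',a); 
E
```

```text
Traceback (most recent call last):
  File "h.py", line 9, in onplane
    o,d=ray(f,u,v); return o+d*(z-o[2])/d[2]
        ~~~^^^^^^^
  File "h.py", line 7, in ray
    return np.array(f['xyz']), R@np.array([d[0],-d[1],-d[2]])
                               ~^~~~~~~~~~~~~~~~~~~~~~~~~~~~~
ValueError: matmul: Input operand 1 has a mismatch in its core dimension 0, with gufunc signature (n?,k),(k,m?)->(n?,m?) (size 3 is different from 4)
```

Rotation is a quaternion; convert it with scipy.

```bash
sed -i "s/R=np.array(f\['rotation'\])/R=Rotation.from_quat(f['rotation'],scalar_first=True).as_matrix()/; 1a from scipy.spatial.transform import Rotation" h.py
python3 - <<'E'
from h import *
import pickle
F={n:pickle.load(open(n+'0.pkl','rb')) for n in('scene','side','wrist')}
for col,z in (('orange',.051),('blue',.043),('green',.047),('red',.047)):
    for n,f in F.items():
        for c,a,wh in blobs(f,col):
            print(col,n,np.round(c,1),a,wh,'plane',np.round(onplane(f,*c,z),4),'depth',np.round(pt(f,*c),4))
s,d=F['scene']['image'],F['side']['image']
a=cv2.resize(s[160:260,140:360],None,fx=3,fy=3,interpolation=cv2.INTER_CUBIC)
cv2.imwrite('pics/crop0.png',a); 
E
```

```text
orange scene [260.6 205.9] 65 [10  8] plane [0.5714 0.0616 0.051 ] depth [0.5698 0.0611 0.0496]
orange scene [221.5 233.8] 108 [11 14] plane [ 0.7045 -0.0026  0.051 ] depth [0.7379 0.0153 0.0886]
orange side [226.2 175.4] 90 [10 13] plane [ 0.7401 -0.0189  0.051 ] depth [0.7207 0.0209 0.0898]
orange side [272.5 206.4] 66 [10  8] plane [0.5588 0.0633 0.051 ] depth [0.5595 0.0609 0.0485]
orange wrist [220.5 126.7] 823 [32 33] plane [0.5651 0.0544 0.051 ] depth [0.565  0.0544 0.05  ]
orange wrist [405.5 185.9] 833 [34 32] plane [ 0.7427 -0.0018  0.051 ] depth [0.7288 0.0063 0.0888]
blue scene [58.1 41.8] 109 [35 16] plane [-0.4367 -1.4468  0.043 ] depth [ 0.0431 -0.9666  0.2412]
blue scene [86.4 44.4] 161 [35 17] plane [-0.4433 -1.2692  0.043 ] depth [ 0.0346 -0.8399  0.2397]
blue scene [189.9 180.7] 45 [9 7] plane [ 0.5104 -0.1889  0.043 ] depth [ 0.5123 -0.1877  0.0446]
blue side [404.3  67.9] 48 [11  5] plane [ 0.2848 -0.9333  0.043 ] depth [ 0.2849 -0.9257  0.0467]
blue side [313.7 160.6] 39 [8 6] plane [ 0.4991 -0.1905  0.043 ] depth [ 0.4991 -0.1906  0.043 ]
blue side [333.8 300.5
[... 801 characters left out ...]
] depth [0.4445 0.6533 0.0447]
red scene [316.2 219.7] 71 [11  9] plane [0.5798 0.2246 0.047 ] depth [0.582  0.2249 0.049 ]
red scene [143.1 237.8] 467 [46 13] plane [ 0.7705 -0.1956  0.047 ] depth [ 0.7695 -0.1966  0.0457]
red scene [370.5 306.7] 26 [ 7 10] plane [0.8202 0.3975 0.047 ] depth [0.8576 0.3939 0.0986]
red side [242.6 144.8] 182 [12 25] plane [ 0.7503 -0.1872  0.047 ] depth [ 0.7525 -0.1923  0.0428]
red side [249.1 246.7] 81 [11  9] plane [0.5718 0.2245 0.047 ] depth [0.5719 0.2245 0.0469]
red side [263.5 356.4] 112 [12 12] plane [0.4334 0.5029 0.047 ] depth [0.2994 0.8821 0.9299]
red wrist [391.3 334.3] 531 [22 42] plane [ 0.7446 -0.1725  0.047 ] depth [ 0.7453 -0.174   0.045 ]
```

View pics/crop0.png

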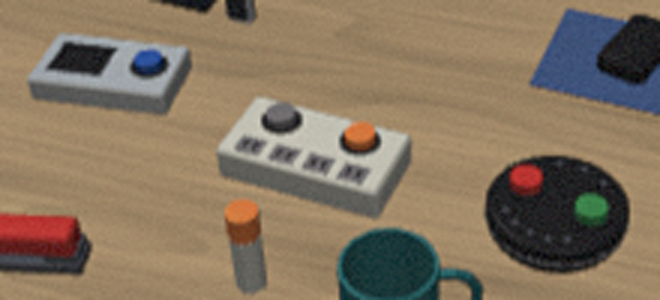

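The crop shows the blue key on the silver dock, the orange key on the white power block (grey key beside it) and the green key on the black phone (red key beside it), so the choice holds. The wrist view puts orange at (0.565, 0.054). I'll shut the fingers and hover above it.

```bash
python3 -m handwheel '[{"dx":-0.02,"dy":-0.02,"dz":0},{"dx":-0.04,"dy":-0.04,"dz":0},{"dx":-0.06,"dy":-0.055,"dz":0.03},{"dx":-0.06,"dy":-0.055,"dz":0.08},{"dx":-0.06,"dy":-0.055,"dz":0.115}]' 255
python3 -m handwheel '[{"dz":0},{"dz":0},{"dz":0},{"dz":0}]'
python3 - <<'E'
from h import *
s=manip.state(); print(s['time'],s['tool_pos'],s['contact_force'],s['gripper_width'])
a=manip.grab_frame('scene');b=manip.grab_frame('side');w=manip.grab_frame('wrist')
A=cv2.resize(a['image'][150:250,190:330],None,fx=4,fy=4)
B=cv2.resize(b['image'][140:240,200:340],None,fx=4,fy=4)
cv2.imwrite('pics/h1a.png',A);cv2.imwrite('pics/h1b.png',B);save(w,'h1w.png')
for c,a_,wh in blobs(w,'orange'): print(c,a_,onplane(w,*c,.051))
E
```

```text
0.15 [6.24469655e-01 5.25229016e-05 2.01433716e-01] [ 0.58223509 -0.03275511  0.42995929] 0.9979936911809391
[220.14163614 126.6007326 ] 819 [0.56519391 0.05442052 0.051     ]
[404.77033493 185.71172249] 836 [ 0.74261733 -0.0018044   0.051     ]invalid input at $[0]: expected keys dx, dy, dz, ax, ay, az
invalid input at $[0]: expected keys dx, dy, dz, ax, ay, az
```

The rows need all six keys; nothing moved. Retrying.

```bash
python3 -m handwheel '[{"dx":-0.02,"dy":-0.02,"dz":0,"ax":0,"ay":0,"az":0},{"dx":-0.04,"dy":-0.04,"dz":0,"ax":0,"ay":0,"az":0},{"dx":-0.06,"dy":-0.055,"dz":0.03,"ax":0,"ay":0,"az":0},{"dx":-0.06,"dy":-0.055,"dz":0.08,"ax":0,"ay":0,"az":0},{"dx":-0.06,"dy":-0.055,"dz":0.115,"ax":0,"ay":0,"az":0}]' 255
python3 -m handwheel '[{"dx":0,"dy":0,"dz":0,"ax":0,"ay":0,"az":0},{"dx":0,"dy":0,"dz":0,"ax":0,"ay":0,"az":0},{"dx":0,"dy":0,"dz":0,"ax":0,"ay":0,"az":0},{"dx":0,"dy":0,"dz":0,"ax":0,"ay":0,"az":0}]'
python3 - <<'E'
from h import *
s=manip.state(); print(s['time'],s['tool_pos'],s['contact_force'],s['gripper_width'])
a=manip.grab_frame('scene');b=manip.grab_frame('side');w=manip.grab_frame('wrist')
A=cv2.resize(a['image'][150:250,190:330],None,fx=4,fy=4)
B=cv2.resize(b['image'][140:240,200:340],None,fx=4,fy=4)
cv2.imwrite('pics/h1.png',cv2.resize(np.vstack([A,B]),None,fx=.75,fy=.75));save(w,'h1w.png')
E
```

```text
time: 0.92
tool_pos: [0.5638, 0.0553, 0.0853]
tool_rot: [-0.0, 1.0, 0.0, -0.001]
contact_force: [-0.7, -0.6, 0.5]
gripper_width: 0.007
time: 1.42
tool_pos: [0.5662, 0.0549, 0.0892]
tool_rot: [0.0, 1.0, -0.0, 0.001]
contact_force: [-0.1, 0.2, 0.0]
gripper_width: 0.005
1.425 [0.56618343 0.05494247 0.08924914] [-0.08678981  0.19692785  0.03004514] 0.004835642981764578
```

View pics/h1.png

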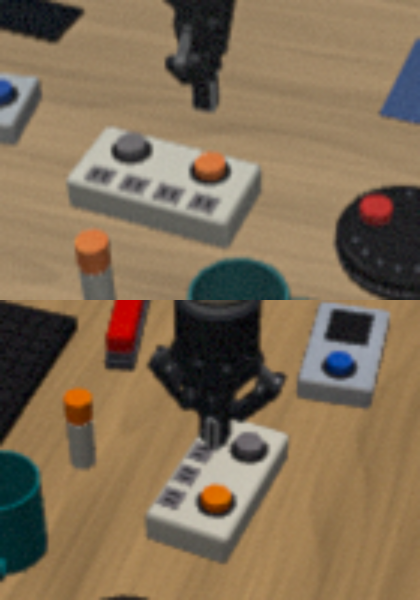

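View pics/h1w.png

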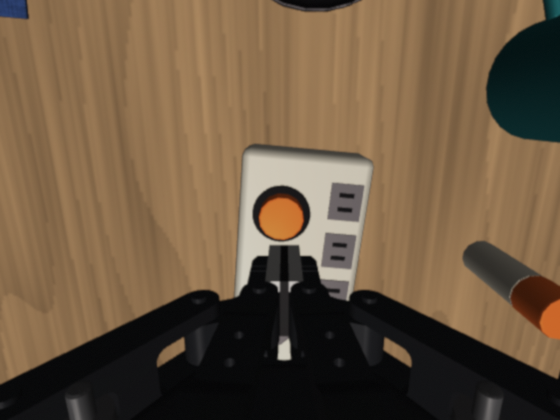

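```bash
python3 - <<'E'
from h import *
F={n:manip.grab_frame(n) for n in('scene','side','wrist')}
for n,f in F.items():
    for c,a,wh in blobs(f,'orange',40): print(n,c,a,wh,onplane(f,*c,.051).round(4), pt(f,*c).round(4))
print('tip scene',onplane(F['scene'],190+205/3,150+107/3,.089),'side',onplane(F['side'],200+212/3,140+(445-300)/3,.089))
print('tip wrist',onplane(F['wrist'],283,248,.089), F['wrist']['xyz'],F['wrist']['rotation'],manip.state()['tool_pos'])
E
```

```text
scene [260.58461538 206.03076923] 65 [10  9] [0.572  0.0619 0.051 ] [0.5709 0.0615 0.05  ]
scene [221.4375     233.47916667] 96 [11 14] [ 0.7036 -0.0031  0.051 ] [0.7389 0.0159 0.0908]
side [226.56435644 175.78217822] 101 [10 13] [ 0.7383 -0.0174  0.051 ] [0.7214 0.0174 0.085 ]
side [272.5 206.5] 68 [10  8] [0.5587 0.0636 0.051 ] [0.5588 0.0634 0.0508]
wrist [282.75595621 219.22279459] 1553 [46 43] [0.5644 0.0555 0.051 ] [0.5644 0.0553 0.0502]
wrist [547.55987558 321.19284603] 643 [44 39] [ 0.7516 -0.0202  0.051 ] [0.7173 0.0059 0.089 ]
tip scene [0.53065845 0.04295739 0.089     ] side [0.57607741 0.03015275 0.089     ]
tip wrist [0.56459285 0.05141799 0.089     ] [0.5648815  0.12215711 0.25791955] [ 9.90942993e-01 -1.34282584e-01 -4.13500280e-04 -4.08708060e-05] [0.5650054  0.05500547 0.08753019]
```

```bash
python3 - <<'E'
from h import *
F={n:manip.grab_frame(n) for n in('scene','side','wrist')}
t=manip.state()['tool_pos'];print(t)
for n in F:
    f=F[n]; H,W=f['z_map'].shape
    u,v=np.meshgrid(np.arange(W),np.arange(H)); 
    o,_=ray(f,0,0); K=np.array(f['K']);R=Rotation.from_quat(f['rotation'],scalar_first=True).as_matrix()
    d=np.stack([(u-K[0,2])/K[0,0],-(v-K[1,2])/K[1,1],-np.ones_like(u)],-1)@R.T
    P=o+d*f['z_map'][...,None]
    m=(abs(P[...,0]-t[0])<.04)&(abs(P[...,1]-t[1])<.04)&(P[...,2]>.07)&(P[...,2]<.2)&(f['z_map']>0)
    q=P[m]; i=np.argsort(q[:,2])[:12]; print(n,m.sum()); print(np.c_[q[i],u[m][i],v[m][i]].round(3))
E
```

```text
[0.56491625 0.05499965 0.08734173]
scene 207
[[5.71e-01 5.10e-02 1.17e-01 2.56e+02 1.87e+02]
 [5.68e-01 6.10e-02 1.17e-01 2.60e+02 1.87e+02]
 [5.72e-01 5.40e-02 1.18e-01 2.57e+02 1.87e+02]
 [5.71e-01 5.70e-02 1.18e-01 2.58e+02 1.87e+02]
 [5.71e-01 6.50e-02 1.20e-01 2.61e+02 1.87e+02]
 [5.74e-01 6.10e-02 1.21e-01 2.59e+02 1.87e+02]
 [5.71e-01 4.50e-02 1.23e-01 2.54e+02 1.85e+02]
 [5.66e-01 6.70e-02 1.24e-01 2.62e+02 1.85e+02]
 [5.72e-01 6.30e-02 1.24e-01 2.60e+02 1.86e+02]
 [5.71e-01 6.60e-02 1.24e-01 2.61e+02 1.86e+02]
 [5.76e-01 5.00e-02 1.24e-01 2.55e+02 1.86e+02]
 [5.77e-01 5.30e-02 1.25e-01 2.56e+02 1.86e+02]]
side 376
[[5.61e-01 6.40e-02 1.18e-01 2.72e+02 1.90e+02]
 [5.59e-01 6.10e-02 1.19e-01 2.73e+02 1.89e+02]
 [5.67e-01 6.50e-02 1.21e-01 2.70e+02 1.89e+02]
 [5.74e-01 6.10e-02 1.22e-01 2.68e+02 1.87e+02]
 [5.63e-01 6.60e-02 1.22e-01 2.71e+02 1.89e+02]
 [5.64e-01 6.30e-02 1.23e-01 2.71e+02 1.88e+02]
 [5.60e-01 6.60e-02 1.23e-01 2.72e+02 1.89e+02]
 [5.56e-01 6.10e-02 1.24e-01 2.74e+02 1.88e+02]
 [5.69e-01 6.60e-02 1.24e-01 2.69e+02 1.88e+02]
 [5.57e-01 5.90e-02 1.25e-01 2.74e+02 1.87e+02]
 [5.53e-01 6.20e-02 1.26e-01 2.75e+02 1.88e+02]
 [5.53e-01 5.30e-02 1.26e-01 2.76e+02 1.86e+02]]
wrist 30883
[[5.65e-01 6.50e-02 1.17e-01 2.84e+02 2.45e+02]
 [5.68e-01 6.50e-02 1.17e-01 2.90e+02 2.45e+02]
 [5.64e-01 6.50e-02 1.18e-01 2.83e+02 2.45e+02]
 [5.67e-01 6.50e-02 1.18e-01 2.88e+02 2.45e+02]
 [5.68e-01 6.50e-02 1.18e-01 2.91e+02 2.45e+02]
 [5.62e-01 6.50e-02 1.18e-01 2.77e+02 2.45e+02]
 [5.60e-01 6.50e-02 1.18e-01 2.73e+02 2.45e+02]
 [5.61e-01 6.50e-02 1.18e-01 2.76e+02 2.45e+02]
 [5.64e-01 6.50e-02 1.18e-01 2.82e+02 2.45e+02]
 [5.66e-01 6.50e-02 1.18e-01 2.87e+02 2.45e+02]
 [5.60e-01 6.50e-02 1.19e-01 2.74e+02 2.45e+02]
 [5.70e-01 6.50e-02 1.19e-01 2.96e+02 2.45e+02]]
```

All three cameras agree the visible fingertip is at z≈0.117, while the reported TCP is 0.087. So the real tip may be 30 mm behind the nominal TCP, although xy agrees. I'll approach in small steps and trust the force reading, since contact could come at a TCP z of 0.051 or of about 0.021.

```bash
python3 -m handwheel '[{"dx":0,"dy":0,"dz":0.01,"ax":0,"ay":0,"az":0},{"dx":0,"dy":0,"dz":0.02,"ax":0,"ay":0,"az":0},{"dx":0,"dy":0,"dz":0.027,"ax":0,"ay":0,"az":0},{"dx":0,"dy":0,"dz":0.031,"ax":0,"ay":0,"az":0},{"dx":0,"dy":0,"dz":0.031,"ax":0,"ay":0,"az":0}]'
python3 -m handwheel '[{"dx":0,"dy":0,"dz":0.001,"ax":0,"ay":0,"az":0},{"dx":0,"dy":0,"dz":0.002,"ax":0,"ay":0,"az":0}]'
python3 - <<'E'
from h import *
a=manip.grab_frame('scene');b=manip.grab_frame('side')
A=cv2.resize(a['image'][150:250,190:330],None,fx=4,fy=4)
B=cv2.resize(b['image'][140:240,200:340],None,fx=4,fy=4)
cv2.imwrite('pics/h2.png',cv2.resize(np.vstack([A,B]),None,fx=.75,fy=.75))
print(manip.state()['tool_pos'],manip.state()['contact_force'])
E
```

```text
time: 2.5
tool_pos: [0.5647, 0.055, 0.0559]
tool_rot: [-0.0, 1.0, -0.0, -0.0]
contact_force: [-0.2, -0.3, 0.9]
gripper_width: 0.003
time: 2.75
tool_pos: [0.5653, 0.055, 0.0548]
tool_rot: [-0.0, 1.0, -0.0, 0.0]
contact_force: [0.7, -0.1, -0.2]
gripper_width: 0.001
[0.5650431  0.05502275 0.05451178] [-0.30615029 -1.13306718 -0.08641866]
```

View pics/h2.png

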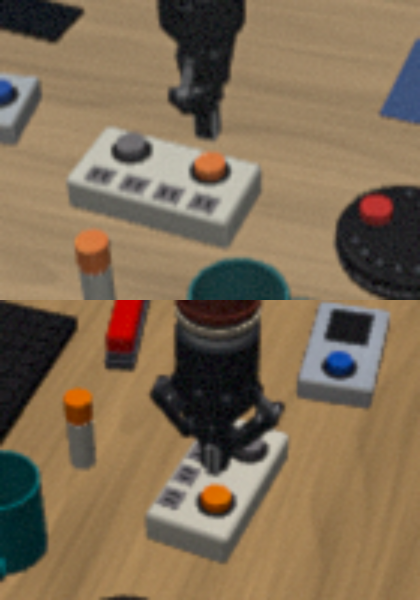

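The picture shows the tip still well above the key: scene crop tip (207,135) against key top (210,158). There is no force, so I keep going down slowly.

```bash
for i in 1; do python3 -m handwheel '[{"dx":0,"dy":0,"dz":0.001,"ax":0,"ay":0,"az":0},{"dx":0,"dy":0,"dz":0.002,"ax":0,"ay":0,"az":0},{"dx":0,"dy":0,"dz":0.003,"ax":0,"ay":0,"az":0},{"dx":0,"dy":0,"dz":0.004,"ax":0,"ay":0,"az":0},{"dx":0,"dy":0,"dz":0.005,"ax":0,"ay":0,"az":0}]'; done
```

```text
time: 3.48
tool_pos: [0.565, 0.055, 0.0493]
tool_rot: [-0.0, 1.0, 0.0, -0.0]
contact_force: [0.4, 0.9, -0.4]
gripper_width: -0.001
```

```bash
python3 -m handwheel '[{"dx":0,"dy":0,"dz":0.002,"ax":0,"ay":0,"az":0},{"dx":0,"dy":0,"dz":0.004,"ax":0,"ay":0,"az":0},{"dx":0,"dy":0,"dz":0.006,"ax":0,"ay":0,"az":0},{"dx":0,"dy":0,"dz":0.008,"ax":0,"ay":0,"az":0},{"dx":0,"dy":0,"dz":0.01,"ax":0,"ay":0,"az":0}]'
python3 - <<'E'
from h import *
a=manip.grab_frame('scene');b=manip.grab_frame('side')
A=cv2.resize(a['image'][150:250,190:330],None,fx=4,fy=4)
B=cv2.resize(b['image'][140:240,200:340],None,fx=4,fy=4)
cv2.imwrite('pics/h3.png',cv2.resize(np.vstack([A,B]),None,fx=.75,fy=.75))
print(manip.state()['tool_pos'],manip.state()['contact_force'])
E
```

```text
time: 4.1
tool_pos: [0.565, 0.055, 0.0392]
tool_rot: [-0.0, 1.0, -0.0, -0.0]
contact_force: [0.1, -0.1, 0.1]
gripper_width: -0.004
[0.56474569 0.05501005 0.03904882] [ 0.97952701 -0.9829866   0.19867826]
```

View pics/h3.png

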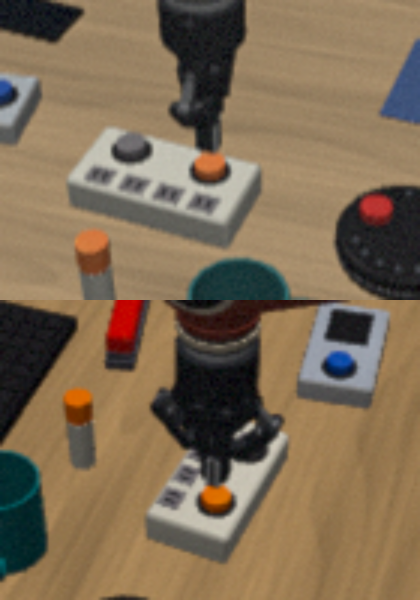

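The tip is directly above the key and still clear of it. I continue at 1–2 mm per row until the force changes.

```bash
python3 -m handwheel '[{"dx":0,"dy":0,"dz":0.002,"ax":0,"ay":0,"az":0},{"dx":0,"dy":0,"dz":0.004,"ax":0,"ay":0,"az":0},{"dx":0,"dy":0,"dz":0.006,"ax":0,"ay":0,"az":0},{"dx":0,"dy":0,"dz":0.008,"ax":0,"ay":0,"az":0},{"dx":0,"dy":0,"dz":0.01,"ax":0,"ay":0,"az":0}]'
python3 -m handwheel '[{"dx":0,"dy":0,"dz":0.001,"ax":0,"ay":0,"az":0},{"dx":0,"dy":0,"dz":0.002,"ax":0,"ay":0,"az":0},{"dx":0,"dy":0,"dz":0.003,"ax":0,"ay":0,"az":0}]'
python3 - <<'E'
from h import *
a=manip.grab_frame('scene');b=manip.grab_frame('side')
A=cv2.resize(a['image'][150:250,190:330],None,fx=4,fy=4)
B=cv2.resize(b['image'][140:240,200:340],None,fx=4,fy=4)
cv2.imwrite('pics/h4.png',cv2.resize(np.vstack([A,B]),None,fx=.75,fy=.75))
print(manip.state()['tool_pos'],manip.state()['contact_force'])
E
```

```text
time: 4.82
tool_pos: [0.5649, 0.055, 0.0292]
tool_rot: [-0.0, 1.0, 0.0, -0.0]
contact_force: [0.5, 0.8, 0.1]
gripper_width: 0.003
time: 5.2
tool_pos: [0.565, 0.055, 0.0264]
tool_rot: [0.0, 1.0, 0.0, 0.0]
contact_force: [0.4, -0.5, 0.1]
gripper_width: -0.003
[0.56486451 0.05501699 0.02626606] [-0.06687907  0.62951248 -0.43761228]
```

View pics/h4.png

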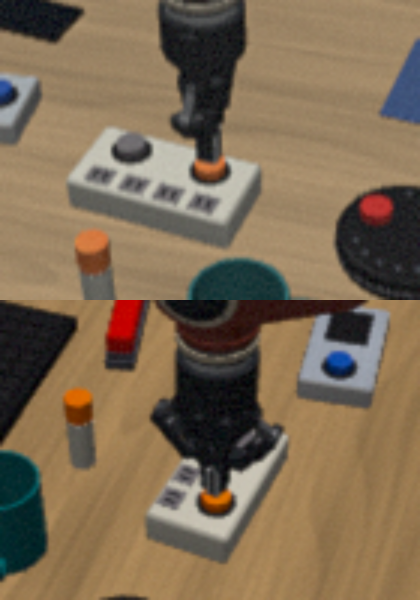

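```bash
for i in 1; do python3 -m handwheel '[{"dx":0,"dy":0,"dz":0.001,"ax":0,"ay":0,"az":0},{"dx":0,"dy":0,"dz":0.002,"ax":0,"ay":0,"az":0}]'
python3 -m handwheel '[{"dx":0,"dy":0,"dz":0.001,"ax":0,"ay":0,"az":0},{"dx":0,"dy":0,"dz":0.001,"ax":0,"ay":0,"az":0}]'
python3 -m handwheel '[{"dx":0,"dy":0,"dz":0.001,"ax":0,"ay":0,"az":0},{"dx":0,"dy":0,"dz":0.001,"ax":0,"ay":0,"az":0}]'; done
```

```text
time: 5.55
tool_pos: [0.565, 0.055, 0.0244]
tool_rot: [-0.0, 1.0, 0.0, 0.0]
contact_force: [0.3, 0.3, -0.1]
gripper_width: 0.003
time: 5.8
tool_pos: [0.5649, 0.055, 0.0232]
tool_rot: [0.0, 1.0, 0.0, -0.0]
contact_force: [-0.6, 0.2, -0.1]
gripper_width: 0.001
time: 6.05
tool_pos: [0.5649, 0.055, 0.0223]
tool_rot: [-0.0, 1.0, -0.0, -0.0]
contact_force: [-0.6, -0.0, -0.3]
gripper_width: -0.002
```

```bash
python3 -m handwheel '[{"dx":0,"dy":0,"dz":0.001,"ax":0,"ay":0,"az":0},{"dx":0,"dy":0,"dz":0.001,"ax":0,"ay":0,"az":0}]'
python3 -m handwheel '[{"dx":0,"dy":0,"dz":0.001,"ax":0,"ay":0,"az":0},{"dx":0,"dy":0,"dz":0.001,"ax":0,"ay":0,"az":0}]'
python3 -m handwheel '[{"dx":0,"dy":0,"dz":0.001,"ax":0,"ay":0,"az":0},{"dx":0,"dy":0,"dz":0.001,"ax":0,"ay":0,"az":0}]'
```

```text
time: 6.3
tool_pos: [0.5651, 0.055, 0.0217]
tool_rot: [0.0, 1.0, 0.0, 0.0]
contact_force: [-1.8, -0.6, 3.0]
gripper_width: -0.003
time: 6.55
tool_pos: [0.5651, 0.055, 0.0205]
tool_rot: [0.0, 1.0, 0.0, 0.0]
contact_force: [-1.5, 0.0, 3.0]
gripper_width: 0.001
time: 6.8
tool_pos: [0.565, 0.055, 0.0193]
tool_rot: [-0.0, 1.0, -0.0, 0.0]
contact_force: [-0.6, 0.5, 2.0]
gripper_width: -0.001
```

Contact came at TCP z≈0.022 with 3 N. I'm moving the key now, aiming for about 7 mm of travel.

```bash
python3 -m handwheel '[{"dx":0,"dy":0,"dz":0.001,"ax":0,"ay":0,"az":0},{"dx":0,"dy":0,"dz":0.002,"ax":0,"ay":0,"az":0},{"dx":0,"dy":0,"dz":0.002,"ax":0,"ay":0,"az":0}]'
python3 -m handwheel '[{"dx":0,"dy":0,"dz":0.001,"ax":0,"ay":0,"az":0},{"dx":0,"dy":0,"dz":0.0015,"ax":0,"ay":0,"az":0},{"dx":0,"dy":0,"dz":0.002,"ax":0,"ay":0,"az":0}]'
python3 -m handwheel '[{"dx":0,"dy":0,"dz":0.0005,"ax":0,"ay":0,"az":0},{"dx":0,"dy":0,"dz":0.0005,"ax":0,"ay":0,"az":0}]'
```

```text
time: 7.18
tool_pos: [0.565, 0.055, 0.0173]
tool_rot: [-0.0, 1.0, 0.0, 0.0]
contact_force: [-0.8, 0.1, 1.6]
gripper_width: 0.001
time: 7.55
tool_pos: [0.565, 0.055, 0.0154]
tool_rot: [0.0, 1.0, -0.0, 0.0]
contact_force: [-0.6, 0.3, 2.6]
gripper_width: 0.002
time: 7.8
tool_pos: [0.5651, 0.055, 0.0149]
tool_rot: [0.0, 1.0, 0.0, 0.0]
contact_force: [-0.3, -0.4, 3.0]
gripper_width: -0.0
```

```bash
python3 -m handwheel '[{"dx":0,"dy":0,"dz":0.0005,"ax":0,"ay":0,"az":0},{"dx":0,"dy":0,"dz":0.0005,"ax":0,"ay":0,"az":0}]'
python3 -m handwheel '[{"dx":0,"dy":0,"dz":0.0,"ax":0,"ay":0,"az":0}]'
python3 -m handwheel '[{"dx":0,"dy":0,"dz":-0.005,"ax":0,"ay":0,"az":0},{"dx":0,"dy":0,"dz":-0.02,"ax":0,"ay":0,"az":0},{"dx":0,"dy":0,"dz":-0.05,"ax":0,"ay":0,"az":0},{"dx":0,"dy":0,"dz":-0.08,"ax":0,"ay":0,"az":0},{"dx":0,"dy":0,"dz":-0.1,"ax":0,"ay":0,"az":0}]'
python3 - <<'E'
from h import *
w=manip.grab_frame('wrist');save(w,'h5w.png')
for c,a,wh in blobs(w,'orange'): print(c,a,onplane(w,*c,.043).round(4),np.median([pt(w,c[0]+i,c[1]+j) for i in range(-4,5,2) for j in range(-12,-3,2)],axis=0).round(4))
for c,a,wh in blobs(w,'blue')+blobs(w,'green'): print(c,a,pt(w,*c).round(4))
print(manip.state()['tool_pos'])
E
```

```text
time: 8.05
tool_pos: [0.565, 0.055, 0.0144]
tool_rot: [-0.0, 1.0, -0.0, 0.0]
contact_force: [0.2, 0.5, 1.8]
gripper_width: -0.002
time: 8.18
tool_pos: [0.565, 0.055, 0.0144]
tool_rot: [0.0, 1.0, 0.0, 0.0]
contact_force: [1.2, -0.0, 2.7]
gripper_width: 0.002
time: 8.8
tool_pos: [0.5659, 0.055, 0.117]
tool_rot: [0.0, 1.0, 0.0, 0.001]
contact_force: [-0.2, -1.1, -0.3]
gripper_width: 0.004
[281.80927835 204.62027491] 1164 [0.5645 0.055  0.043 ] [0.5645 0.0609 0.042 ]
[527.32043796 292.81240876] 1370 [ 0.7647 -0.0198  0.043 ] [0.726  0.0129 0.0891]
[26.69809942 12.59283626] 1368 [0.3705 0.1953 0.0014]
[0.56739214 0.0549686  0.11966491]
```

View pics/h5w.png

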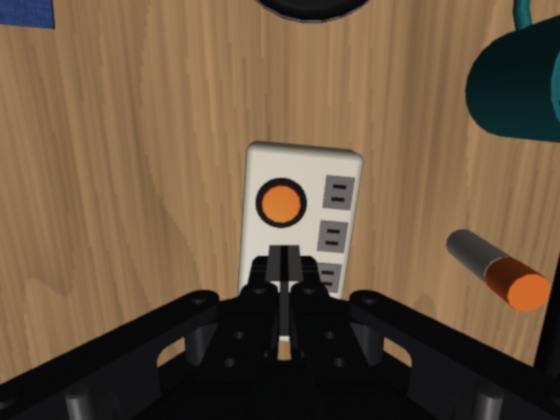

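The wrist view shows the orange key's top at (282,205), measured at z=0.042 (was 0.050), and the block is unmoved. Orange is in. Next I hover over blue at (0.508, −0.195).

```bash
python3 -m handwheel '[{"dx":-0.01,"dy":0.04,"dz":-0.03,"ax":0,"ay":0,"az":0},{"dx":-0.02,"dy":0.09,"dz":-0.05,"ax":0,"ay":0,"az":0},{"dx":-0.03,"dy":0.14,"dz":-0.05,"ax":0,"ay":0,"az":0},{"dx":-0.045,"dy":0.19,"dz":-0.05,"ax":0,"ay":0,"az":0},{"dx":-0.057,"dy":0.23,"dz":-0.05,"ax":0,"ay":0,"az":0}]'
python3 -m handwheel '[{"dx":0,"dy":0.01,"dz":0.02,"ax":0,"ay":0,"az":0},{"dx":0,"dy":0.02,"dz":0.05,"ax":0,"ay":0,"az":0},{"dx":0,"dy":0.02,"dz":0.05,"ax":0,"ay":0,"az":0},{"dx":0,"dy":0.02,"dz":0.05,"ax":0,"ay":0,"az":0}]'
python3 - <<'E'
from h import *
w=manip.grab_frame('wrist');save(w,'b1w.png')
for c,a,wh in blobs(w,'blue'): print(c,a,wh,onplane(w,*c,.043).round(4),pt(w,*c).round(4))
print(manip.state()['tool_pos'])
E
```

```text
time: 9.48
tool_pos: [0.5069, -0.1766, 0.1639]
tool_rot: [-0.0, 1.0, -0.0, -0.0]
contact_force: [-0.1, -0.2, 0.1]
gripper_width: -0.003
time: 9.98
tool_pos: [0.5082, -0.1942, 0.1144]
tool_rot: [-0.0, 1.0, 0.0, -0.0]
contact_force: [0.3, -0.8, -0.7]
gripper_width: 0.001
[278.24870017 209.73483536] 1154 [39 38] [ 0.504  -0.1973  0.043 ] [ 0.504  -0.1976  0.0419]
[ 0.50869449 -0.19443799  0.11522451]
```

View pics/b1w.png

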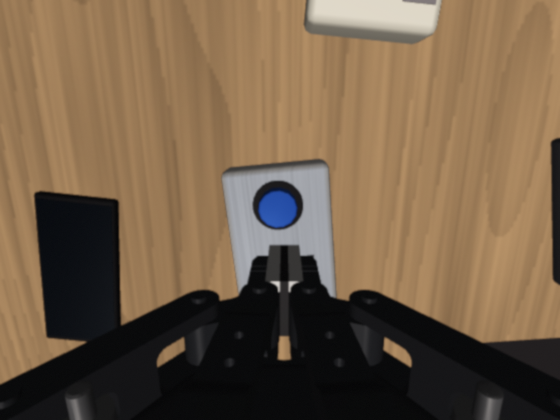

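The blue key is at wrist pixel (278,210), which is (0.504, −0.197). I correct xy and go down to about 8 mm above it, with contact expected at TCP z≈0.014.

```bash
python3 -m handwheel '[{"dx":-0.004,"dy":0.003,"dz":0.03,"ax":0,"ay":0,"az":0},{"dx":-0.004,"dy":0.003,"dz":0.055,"ax":0,"ay":0,"az":0},{"dx":-0.004,"dy":0.003,"dz":0.075,"ax":0,"ay":0,"az":0},{"dx":-0.004,"dy":0.003,"dz":0.085,"ax":0,"ay":0,"az":0},{"dx":-0.004,"dy":0.003,"dz":0.09,"ax":0,"ay":0,"az":0}]'
python3 -m handwheel '[{"dx":0,"dy":0,"dz":0.001,"ax":0,"ay":0,"az":0},{"dx":0,"dy":0,"dz":0.001,"ax":0,"ay":0,"az":0}]'
python3 - <<'E'
from h import *
a=manip.grab_frame('scene');b=manip.grab_frame('side')
A=cv2.resize(a['image'][130:230,120:260],None,fx=3,fy=3)
B=cv2.resize(b['image'][100:200,245:385],None,fx=3,fy=3)
cv2.imwrite('pics/b2.png',np.vstack([A,B]))
print(manip.state()['tool_pos'],manip.state()['contact_force'])
E
```

```text
time: 10.65
tool_pos: [0.5043, -0.1979, 0.0244]
tool_rot: [0.0, 1.0, 0.0, 0.0]
contact_force: [0.6, -0.4, -0.4]
gripper_width: 0.002
time: 10.9
tool_pos: [0.5046, -0.1983, 0.0242]
tool_rot: [0.0, 1.0, 0.0, 0.001]
contact_force: [0.5, 0.2, 0.0]
gripper_width: -0.001
[ 0.50448016 -0.19828056  0.02412388] [ 0.093785    1.35534    -0.56889393]
```

View pics/b2.png

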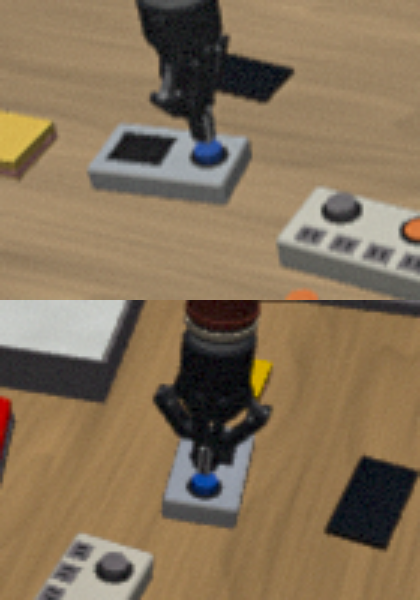

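The tip sits right above the blue key in both views (scene crop (207,140), side crop (205,465)). Descending.

```bash
python3 -m handwheel '[{"dx":0,"dy":0,"dz":0.002,"ax":0,"ay":0,"az":0},{"dx":0,"dy":0,"dz":0.004,"ax":0,"ay":0,"az":0},{"dx":0,"dy":0,"dz":0.006,"ax":0,"ay":0,"az":0},{"dx":0,"dy":0,"dz":0.007,"ax":0,"ay":0,"az":0}]'
python3 -m handwheel '[{"dx":0,"dy":0,"dz":0.001,"ax":0,"ay":0,"az":0},{"dx":0,"dy":0,"dz":0.002,"ax":0,"ay":0,"az":0}]'
python3 -m handwheel '[{"dx":0,"dy":0,"dz":0.001,"ax":0,"ay":0,"az":0},{"dx":0,"dy":0,"dz":0.001,"ax":0,"ay":0,"az":0}]'
python3 -m handwheel '[{"dx":0,"dy":0,"dz":0.001,"ax":0,"ay":0,"az":0},{"dx":0,"dy":0,"dz":0.001,"ax":0,"ay":0,"az":0}]'
```

```text
time: 11.5
tool_pos: [0.5038, -0.1979, 0.0161]
tool_rot: [-0.0, 1.0, -0.0, -0.0]
contact_force: [-0.3, -0.2, 0.5]
gripper_width: -0.001
time: 11.75
tool_pos: [0.504, -0.198, 0.0144]
tool_rot: [0.0, 1.0, -0.0, 0.0]
contact_force: [-0.9, -0.7, -0.4]
gripper_width: 0.002
time: 12.0
tool_pos: [0.504, -0.198, 0.0137]
tool_rot: [0.0, 1.0, 0.0, 0.0]
contact_force: [-1.0, 1.0, 2.1]
gripper_width: 0.002
time: 12.25
tool_pos: [0.5041, -0.198, 0.0125]
tool_rot: [0.0, 1.0, 0.0, 0.0]
contact_force: [-0.6, 0.7, 3.0]
gripper_width: 0.007
```

```bash
python3 -m handwheel '[{"dx":0,"dy":0,"dz":0.001,"ax":0,"ay":0,"az":0},{"dx":0,"dy":0,"dz":0.002,"ax":0,"ay":0,"az":0},{"dx":0,"dy":0,"dz":0.003,"ax":0,"ay":0,"az":0},{"dx":0,"dy":0,"dz":0.003,"ax":0,"ay":0,"az":0}]'
python3 -m handwheel '[{"dx":0,"dy":0,"dz":0.001,"ax":0,"ay":0,"az":0},{"dx":0,"dy":0,"dz":0.002,"ax":0,"ay":0,"az":0},{"dx":0,"dy":0,"dz":0.002,"ax":0,"ay":0,"az":0}]'
python3 -m handwheel '[{"dx":0,"dy":0,"dz":0.0005,"ax":0,"ay":0,"az":0},{"dx":0,"dy":0,"dz":0.0005,"ax":0,"ay":0,"az":0}]'
python3 -m handwheel '[{"dx":0,"dy":0,"dz":0.0005,"ax":0,"ay":0,"az":0},{"dx":0,"dy":0,"dz":0.0005,"ax":0,"ay":0,"az":0}]'
```

```text
time: 12.75
tool_pos: [0.504, -0.198, 0.0093]
tool_rot: [0.0, 1.0, 0.0, 0.0]
contact_force: [-0.8, -0.9, 2.5]
gripper_width: 0.0
time: 13.12
tool_pos: [0.504, -0.198, 0.0073]
tool_rot: [0.0, 1.0, -0.0, 0.0]
contact_force: [-1.3, -0.3, 1.9]
gripper_width: -0.002
time: 13.38
tool_pos: [0.504, -0.198, 0.0069]
tool_rot: [0.0, 1.0, -0.0, 0.0]
contact_force: [-1.1, -0.3, 1.8]
gripper_width: -0.003
time: 13.62
tool_pos: [0.504, -0.198, 0.0064]
tool_rot: [0.0, 1.0, 0.0, 0.0]
contact_force: [-1.0, -0.8, 2.7]
gripper_width: 0.001
```

```bash
python3 -m handwheel '[{"dx":0,"dy":0,"dz":-0.005,"ax":0,"ay":0,"az":0},{"dx":0,"dy":0,"dz":-0.02,"ax":0,"ay":0,"az":0},{"dx":0,"dy":0,"dz":-0.05,"ax":0,"ay":0,"az":0},{"dx":0,"dy":0,"dz":-0.085,"ax":0,"ay":0,"az":0},{"dx":0,"dy":0,"dz":-0.11,"ax":0,"ay":0,"az":0}]'
python3 - <<'E'
from h import *
w=manip.grab_frame('wrist');save(w,'b3w.png')
for c,a,wh in blobs(w,'blue'): print(c,a,wh,np.median([pt(w,c[0]+i,c[1]+j) for i in range(-6,7,2) for j in range(-6,7,2)],axis=0).round(4))
f=manip.grab_frame('scene');save(f,'scene1.png')
for c,a,wh in blobs(f,'blue')+blobs(f,'orange')+blobs(f,'green')+blobs(f,'red'): print(c,a,wh)
g=manip.grab_frame('side')
for c,a,wh in blobs(g,'blue')+blobs(g,'orange')+blobs(g,'green')+blobs(g,'red'): print('side',c,a,wh)
print(manip.state()['tool_pos'])
E
```

```text
time: 14.25
tool_pos: [0.5047, -0.1984, 0.1193]
tool_rot: [0.001, 1.0, -0.0, 0.001]
contact_force: [-0.3, 0.7, 0.4]
gripper_width: -0.0
[282.59757236 199.91970121] 1071 [38 37] [ 0.504  -0.1978  0.034 ]
[58.01834862 41.79816514] 109 [34 16]
[86.59119497 44.35849057] 159 [34 17]
[190.13953488 182.13953488] 43 [9 6]
[260.60714286 207.125     ] 56 [10  7]
[221.4375     234.01785714] 112 [11 13]
[410.11428571 219.02857143] 70 [11  9]
[337.74698795 229.93975904] 83 [11  9]
[499.91025641 232.11538462] 78 [11  9]
[421.24528302 206.26415094] 53 [9 7]
[478.36065574 217.42622951] 61 [10  8]
[316.02702703 219.67567568] 74 [11  8]
[142.75283447 237.60090703] 441 [46 14]
side [313.625 162.275] 40 [8 6]
side [333.74307083 300.58161021] 2273 [72 70]
side [226.08791209 175.47252747] 91 [10 13]
side [272.5 207.5] 64 [10  8]
side [232.64367816 262.18390805] 87 [12  9]
side [242.26315789 336.        ] 114 [12 11]
side [242.62303665 144.90575916] 191 [12 24]
side [249.18518519 246.69135802] 81 [11 10]
side [263.51351351 356.3963964 ] 111 [12 12]
[ 0.50525253 -0.19871288  0.1187519 ]
```

View pics/scene1.png

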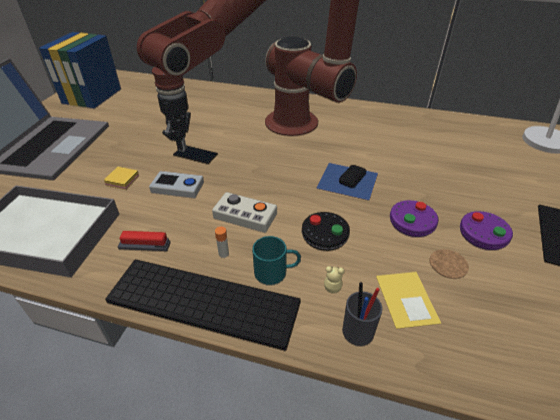

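Blue is in: its top went from z=0.042 to 0.034. The scene image shows the devices in place, with the blue key at (190,182). The green target on the black phone is about (0.598, 0.280). I travel high, first stopping short of it to measure.

```bash
python3 -m handwheel '[{"dx":0.005,"dy":-0.03,"dz":-0.03,"ax":0,"ay":0,"az":0},{"dx":0.015,"dy":-0.08,"dz":-0.06,"ax":0,"ay":0,"az":0},{"dx":0.025,"dy":-0.13,"dz":-0.06,"ax":0,"ay":0,"az":0},{"dx":0.035,"dy":-0.18,"dz":-0.06,"ax":0,"ay":0,"az":0},{"dx":0.045,"dy":-0.23,"dz":-0.06,"ax":0,"ay":0,"az":0}]'
python3 -m handwheel '[{"dx":0.01,"dy":-0.05,"dz":0,"ax":0,"ay":0,"az":0},{"dx":0.02,"dy":-0.1,"dz":0,"ax":0,"ay":0,"az":0},{"dx":0.03,"dy":-0.15,"dz":0,"ax":0,"ay":0,"az":0},{"dx":0.04,"dy":-0.2,"dz":0,"ax":0,"ay":0,"az":0},{"dx":0.047,"dy":-0.24,"dz":0.01,"ax":0,"ay":0,"az":0}]'
python3 -m handwheel '[{"dx":0,"dy":0,"dz":0.02,"ax":0,"ay":0,"az":0},{"dx":0,"dy":0,"dz":0.04,"ax":0,"ay":0,"az":0},{"dx":0,"dy":0,"dz":0.04,"ax":0,"ay":0,"az":0}]'
python3 - <<'E'
from h import *
w=manip.grab_frame('wrist');save(w,'g1w.png')
for c,a,wh in blobs(w,'green')+blobs(w,'red'): print(c,a,wh,onplane(w,*c,.047).round(4),pt(w,*c).round(4))
print(manip.state()['tool_pos'])
E
```

```text
time: 15.02
tool_pos: [0.5482, 0.0337, 0.1747]
tool_rot: [-0.0, 1.0, -0.0, -0.001]
contact_force: [0.0, -0.1, -0.8]
gripper_width: -0.003
time: 15.65
tool_pos: [0.5958, 0.2739, 0.1653]
tool_rot: [0.0, 1.0, 0.0, -0.0]
contact_force: [-0.2, -1.8, -0.5]
gripper_width: 0.005
time: 16.02
tool_pos: [0.5937, 0.2701, 0.1223]
tool_rot: [0.001, 1.0, -0.001, -0.003]
contact_force: [0.1, -0.1, -0.1]
gripper_width: -0.001
[290.51520131 186.05258833] 1217 [40 39] [0.5982 0.284  0.047 ] [0.5982 0.2839 0.0465]
[255.56619718 256.93521127] 355 [25 31] [0.5707 0.2265 0.047 ] [0.5816 0.2768 0.158 ]
[0.59485949 0.27042348 0.12428368]
```

View pics/g1w.png

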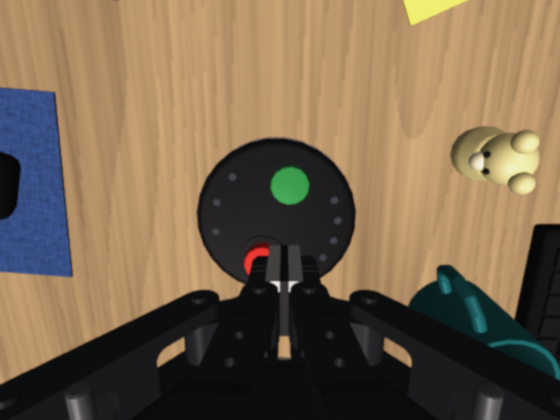

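The wrist image shows the green key at (290,186), which is (0.598, 0.284), on the black phone, with the red key at (257,260). Correcting xy and descending to about 9 mm above it.

```bash
python3 -m handwheel '[{"dx":0.003,"dy":-0.013,"dz":0,"ax":0,"ay":0,"az":0},{"dx":0.003,"dy":-0.013,"dz":0.03,"ax":0,"ay":0,"az":0},{"dx":0.003,"dy":-0.013,"dz":0.06,"ax":0,"ay":0,"az":0},{"dx":0.003,"dy":-0.013,"dz":0.08,"ax":0,"ay":0,"az":0},{"dx":0.003,"dy":-0.013,"dz":0.088,"ax":0,"ay":0,"az":0}]'
python3 -m handwheel '[{"dx":0,"dy":0,"dz":0.001,"ax":0,"ay":0,"az":0},{"dx":0,"dy":0,"dz":0.001,"ax":0,"ay":0,"az":0}]'
python3 - <<'E'
from h import *
a=manip.grab_frame('scene');b=manip.grab_frame('side')
A=cv2.resize(a['image'][160:260,260:400],None,fx=3,fy=3)
B=cv2.resize(b['image'][190:290,170:310],None,fx=3,fy=3)
cv2.imwrite('pics/g2.png',np.vstack([A,B]))
print(manip.state()['tool_pos'],manip.state()['contact_force'])
E
```

```text
time: 16.7
tool_pos: [0.5988, 0.285, 0.0376]
tool_rot: [0.0, 1.0, -0.0, -0.0]
contact_force: [-0.0, -0.4, 0.0]
gripper_width: 0.001
time: 16.95
tool_pos: [0.5999, 0.2853, 0.0388]
tool_rot: [-0.0, 1.0, -0.0, 0.001]
contact_force: [0.8, -0.3, 0.2]
gripper_width: -0.003
[0.59990102 0.28533011 0.03881744] [ 0.21504088  0.4102961  -0.04743663]
```

View pics/g2.png

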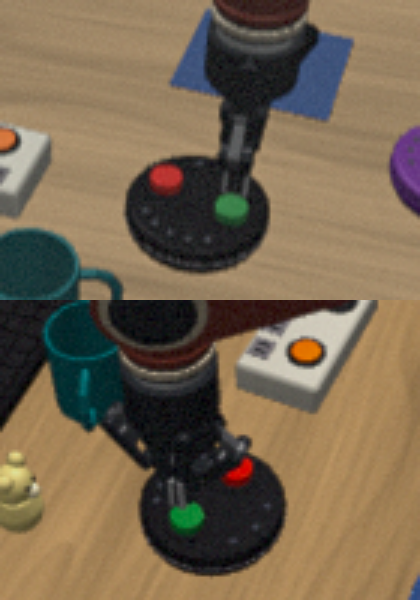

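The tip is above the green key in both views (scene crop (235,190), side crop (180,500)), clear of the mug and the red key. Descending.

```bash
python3 -m handwheel '[{"dx":-0.002,"dy":0.001,"dz":0.005,"ax":0,"ay":0,"az":0},{"dx":-0.002,"dy":0.001,"dz":0.01,"ax":0,"ay":0,"az":0},{"dx":-0.002,"dy":0.001,"dz":0.014,"ax":0,"ay":0,"az":0},{"dx":-0.002,"dy":0.001,"dz":0.017,"ax":0,"ay":0,"az":0},{"dx":-0.002,"dy":0.001,"dz":0.018,"ax":0,"ay":0,"az":0}]'
python3 -m handwheel '[{"dx":0,"dy":0,"dz":0.001,"ax":0,"ay":0,"az":0},{"dx":0,"dy":0,"dz":0.002,"ax":0,"ay":0,"az":0}]'
python3 -m handwheel '[{"dx":0,"dy":0,"dz":0.001,"ax":0,"ay":0,"az":0},{"dx":0,"dy":0,"dz":0.001,"ax":0,"ay":0,"az":0}]'
python3 -m handwheel '[{"dx":0,"dy":0,"dz":0.001,"ax":0,"ay":0,"az":0},{"dx":0,"dy":0,"dz":0.001,"ax":0,"ay":0,"az":0}]'
```

```text
time: 17.68
tool_pos: [0.5968, 0.2839, 0.019]
tool_rot: [0.0, 1.0, 0.0, -0.0]
contact_force: [0.9, -1.1, -0.0]
gripper_width: 0.003
time: 17.92
tool_pos: [0.5972, 0.2841, 0.0179]
tool_rot: [-0.0, 1.0, -0.0, 0.0]
contact_force: [-0.2, 0.4, 1.6]
gripper_width: -0.002
time: 18.18
tool_pos: [0.5971, 0.2841, 0.0168]
tool_rot: [-0.0, 1.0, 0.0, 0.0]
contact_force: [-1.0, -1.3, 1.9]
gripper_width: -0.001
time: 18.42
tool_pos: [0.5972, 0.2841, 0.0155]
tool_rot: [-0.0, 1.0, -0.0, 0.0]
contact_force: [-0.5, -0.9, 3.2]
gripper_width: 0.0
```

Contact at TCP z≈0.0178; aiming for ≈0.0105.

```bash
python3 -m handwheel '[{"dx":0,"dy":0,"dz":0.001,"ax":0,"ay":0,"az":0},{"dx":0,"dy":0,"dz":0.002,"ax":0,"ay":0,"az":0},{"dx":0,"dy":0,"dz":0.003,"ax":0,"ay":0,"az":0},{"dx":0,"dy":0,"dz":0.003,"ax":0,"ay":0,"az":0}]'
python3 -m handwheel '[{"dx":0,"dy":0,"dz":0.001,"ax":0,"ay":0,"az":0},{"dx":0,"dy":0,"dz":0.001,"ax":0,"ay":0,"az":0}]'
python3 -m handwheel '[{"dx":0,"dy":0,"dz":0.001,"ax":0,"ay":0,"az":0},{"dx":0,"dy":0,"dz":0.001,"ax":0,"ay":0,"az":0}]'
```

```text
time: 18.92
tool_pos: [0.5971, 0.2841, 0.0123]
tool_rot: [-0.0, 1.0, -0.0, 0.0]
contact_force: [0.1, -0.2, 1.3]
gripper_width: 0.002
time: 19.18
tool_pos: [0.5971, 0.284, 0.0114]
tool_rot: [-0.0, 1.0, -0.0, 0.0]
contact_force: [0.3, -0.9, 2.5]
gripper_width: 0.003
time: 19.42
tool_pos: [0.5971, 0.284, 0.0104]
tool_rot: [-0.0, 1.0, -0.0, 0.0]
contact_force: [0.3, 0.2, 2.6]
gripper_width: -0.002
```

```bash
python3 -m handwheel '[{"dx":0,"dy":0,"dz":-0.005,"ax":0,"ay":0,"az":0},{"dx":0,"dy":0,"dz":-0.02,"ax":0,"ay":0,"az":0},{"dx":0,"dy":0,"dz":-0.05,"ax":0,"ay":0,"az":0},{"dx":0,"dy":0,"dz":-0.085,"ax":0,"ay":0,"az":0},{"dx":0,"dy":0,"dz":-0.11,"ax":0,"ay":0,"az":0}]'
python3 -m handwheel '[{"dx":0,"dy":0,"dz":-0.02,"ax":0,"ay":0,"az":0},{"dx":0,"dy":0,"dz":-0.04,"ax":0,"ay":0,"az":0},{"dx":0,"dy":0,"dz":-0.04,"ax":0,"ay":0,"az":0},{"dx":0,"dy":0,"dz":-0.04,"ax":0,"ay":0,"az":0}]'
python3 - <<'E'
from h import *
import pickle
w=manip.grab_frame('wrist')
for c,a,wh in blobs(w,'green',300)+blobs(w,'red'): print(c,a,wh,np.median([pt(w,c[0]+i,c[1]+j) for i in range(-4,5,2) for j in range(-4,5,2)],axis=0).round(4))
f=manip.grab_frame('scene');save(f,'scene2.png'); g=manip.grab_frame('side');save(g,'side2.png')
for n,x in(('scene',f),('side',g)):
    o=pickle.load(open(n+'0.pkl','rb'))
    for col in('orange','blue','green','red'):
        B=blobs(o,col)
        for c,a,wh in blobs(x,col):
            c0=min((b[0] for b in B),key=lambda q:np.hypot(*(q-c))); print(n,col,c.round(1),(c-c0).round(1))
d=cv2.absdiff(f['image'],pickle.load(open('scene0.pkl','rb'))['image']);cv2.imwrite('pics/diff.png',np.clip(d.astype(int)*3,0,255).astype('uint8'))
s=manip.state();print(s['time'],s['tool_pos'],s['contact_force'])
E
```

```text
time: 20.05
tool_pos: [0.5976, 0.2842, 0.1234]
tool_rot: [-0.0, 1.0, 0.0, 0.001]
contact_force: [0.9, 0.1, 0.7]
gripper_width: 0.002
time: 20.55
tool_pos: [0.5964, 0.2838, 0.1593]
tool_rot: [0.0, 1.0, -0.0, -0.001]
contact_force: [0.3, 0.2, 0.2]
gripper_width: -0.002
[286.25581395 190.81046512] 860 [34 33] [0.5984 0.2835 0.0377]
[257.         254.70253165] 316 [23 26] [0.5734 0.2276 0.0458]
scene orange [260.6 207.1] [0.1 1.2]
scene orange [221.3 233.9] [-0.1  0.1]
scene blue [58.2 41.7] [ 0.1 -0.1]
scene blue [86.2 44.6] [-0.2  0.2]
scene blue [190.1 182.1] [0.3 1.5]
scene green [410.3 218.8] [-0.  -0.1]
scene green [337.6 231.4] [-0.3  1.3]
scene green [500.1 232. ] [0.2 0. ]
scene red [421.5 206.4] [0.3 0.2]
scene red [478.3 217.4] [-0.   0.3]
scene red [316.2 220.1] [0.  0.4]
scene red [142.8 237.5] [-0.3 -0.2]
scene red [371.2 303.9] [ 0.7 -2.9]
side orange [272.5 207.5] [-0.   1.1]
side blue [411.5  33.6] [  7.2 -34.2]
side blue [469.7  25.2] [ 65.3 -42.7]
side blue [313.8 162.3] [0.  1.8]
side blue [333.8 300.5] [ 0. -0.]
side green [233. 264.] [0.2 1.7]
side green [242.2 336.2] [-0.   0.4]
side red [249.1 246.6] [ 0.  -0.1]
side red [263.5 356.5] [-0.  0.]
20.7 [0.59618449 0.28372209 0.15869486] [-0.73802834 -0.45941136  0.15096978]
```

View pics/scene2.png

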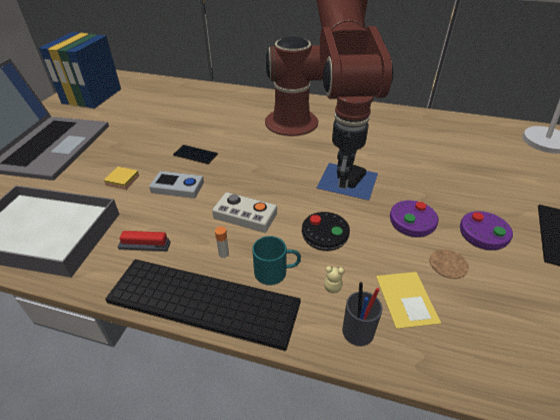

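View pics/diff.png

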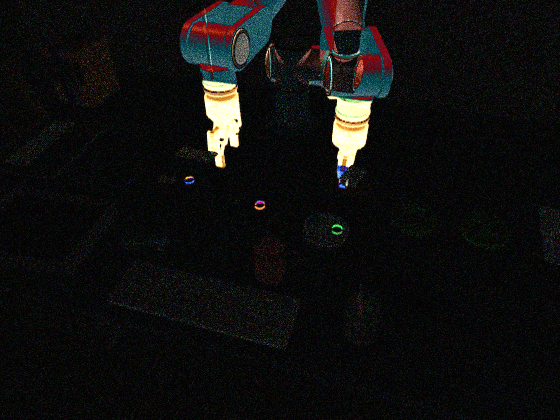

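The before/after difference shows only the arm and the three key rims at (190,181), (260,205) and (337,229). Green's top went from 0.0465 to about 0.038, red stays at 0.046, and nothing else has moved. Handing in.

```bash
python3 -c "
from plant import manip
print(manip.job_done())"
```

```text
the job is handed in; nothing more can be done
None
```

I pressed the orange, blue and green keys in that order with the shut fingertips, then lifted clear and handed the job in at about 21 s. No verdict was reported.

- **Keys pressed:** By depth image the key tops dropped about 8, 8 and 8.8 mm. Judged by the arm's own travel from first contact, it was about 7.4 mm each, so I put them at 7–8 mm of their 8 mm travel. The force readings I took while pressing never passed about 3.2 N.
- **Everything else:** The before/after scene image changed only at the arm and the three key rims. The red key's height stayed at about 0.046 m. The grey key showed no change in that image, but I did not measure its height separately.
- **Disagreements in the measurements:**
  - The visible fingertips sat about 30 mm behind the reported TCP in all three cameras. Contact bore this out, coming about 29 mm lower than the TCP reading implied, so I found each key by force.
  - The scene and side cameras differed by about 10 mm in x on the keys. I used the wrist camera for the final positions.

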